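# Load the packing station and lock its side guide

### The arm

A 6-joint arm with a two-finger parallel gripper is mounted at the origin on the work surface. World frame = base frame: x ahead of the robot, y to its left, z up, the work surface at z = 0. Lengths are in m, angles in degrees, forces in N, time in s.
With the tool pointing down it reaches from about 0.4 to 0.825 m from the base axis. Payload 7 kg.
Tool frame: the origin (TCP) lies on the centre line of the jaws, within the pads' length; the fingertips stand 11 mm ahead of it and the grasp point (between the pads) lies 8 mm behind it; z points along the fingers, y is the line along which they close (so a half turn about z gives the same grasp; the last joint's range is limited). The gripper opens to 88 mm and grips with 3 to 60 N. Pads are 19 mm wide; open, the fingers measure 130 mm over their backs; the gripper's body (78 mm by 193 mm) begins 47 mm behind the grasp point.
Start: joints at [86.293, 20.546, 0.682, 0, -70.136, -16.507], TCP at [0.233, 0.633, 0.238] pointing down, gripper open.
Joint ranges: [-176.03, 176.03], [-82.01, 121.73], [-58.28, 71.71], [-173.87, 95.51], [-174.79, -0.11], [-173.66, 173.66]. Speed limits (degrees/s): [136.94, 136.94, 172.46, 180, 180, 180].

### API

Orientations are given as [roll, pitch, yaw] about the fixed x, y, z axes, in that order (R = Rz(yaw) Ry(pitch) Rx(roll)).
In Python, from plant import r, capture, camera_model, job gives the robot as it stands.
- The arm moves only by the tool drive_tool, never from a script. Its argument "increments" is a list that holds one entry, the list of rows, each a list of 5 numbers: the gripper's target within -1 to 1 (fully open at 1, half-way at 0, shut at -1), then the shift along the tool's x, y, z scaled (see below), then the turn about the tool's z scaled (see below). In form: [[[gripper, tx, ty, tz, roll], ...]]. A call has 1 to 5 rows; each row is the pose to reach, as a shift and turn from the pose commanded when the call began, along the tool's axes at that moment, turning the shorter way round; what a row does not reach only later rows make up. The controller multiplies each number of a shift by 120 mm and each number of a turn by 360 degrees. A row lasts 1/8 s, in which the tool goes at most 62.5 mm and 10.7 degrees, less where a joint would pass 70% of its speed; a pose out of reach is approached as far as the arm can. A call with a number of a shift or a turn outside -1 to 1 is refused whole. A call with a gripper value outside its range is refused whole. The fingers move at their own pace and stop on an object; "squeeze" is the grip in N (left out, the last holds). Time passes only in rows, so rows that repeat a pose let the fingers close. It gives the time, the measured TCP pose, the force, the opening and the grip force at its end, in the units of the state.
- r.get_state(): the state, without advancing time (a new reading comes with each control period).
- capture(name): name is "scene" or "side" or "wrist"; returns the picture (384x512x3 uint8, red, green, blue); there is no depth.
- camera_model(name): a dict with "camera_matrix" (3x3 intrinsics, pixels), "k1" (the pictures are not rectified: a ray, as slopes to the right and down, at radius r is drawn at 1 + k1 r^2 times it, then the intrinsics apply), "rvec" (rotation vector, rad) and "tvec" (3), from world to camera coordinates, as OpenCV has them. Camera axes: x right, y down, z forward; pixel columns grow to the right and rows downward; lengths in m; the calibration is good to about 2 mm. A picture is of the moment at which its call begins: read the wrist's pose just before it. camera_model takes no time and is no camera call; for the wrist camera it gives the pose at the moment of the call.
- job.close_job(): hands the job in; it is judged then, once.
The state is a dict: "time_s": time; "joints": joint angles; "qd": joint speeds; "joint_torque": joint torques, N m; "tcp_pos": TCP position; "eef_rot": TCP orientation; "contact_force": force on the tool from outside, world axes, zero at the start; "moment": the same for the moment, N m; "gripper_width": finger opening in m; "gripper_force": force on a finger pad.
Only numpy, scipy, OpenCV 4.12 (cv2) and the standard library are available. Lean on these libraries where they do the work, as an engineer would, in place of code of your own. Each camera call takes 0.05 s, during which the arm holds its last target. There are 200 camera calls.

### The job

Push the carton with the pomelo gently along the rollers into the bay until it sits home against the end stop. Then take the side guide by its upright handle, slide it in until its mark line meets the bracket's edge, and while you hold it there press the cam lever fully closed with the same hand. Finish while holding: the handle still gripped and the guide on its mark, the other things on the table left where they are.

Things in the scene. Friction and masses are not known exactly. Their poses are not given: they have to be found in the camera images.
- station: Fixed metal roller station, 190 x 475 mm. Origin on the table top under the middle of the bay; x across the lane from the robot's side to the far side, y along the lane from the bay to its feeding end (left), z up. Twelve free steel rollers of 25 mm diameter lie across the lane at y -52 to 361 mm, tops 55 mm above the table. Parts' heights below are above the table.
- bay (a point): Middle of the bay, on the rollers' tops (station x = y = 0, height 55 mm). The fence's inner face is at station x +60 mm (top 112 mm, y -70 to 370 mm), the end stop's face at y -70 mm (top 118 mm). On the robot's side a rail runs along the feeding part only: y 100 to 370 mm, inner face at x -94 mm, top 100 mm.
- carton: Open cardboard tray with a green pomelo in a white foam insert, 0.64 to 0.92 kg: 120 mm (its x) by 140 mm (its y), walls 75 mm high, fruit 107 mm across, its top 120 mm above the underside. Origin at the centre of the underside, axes nearly along the station's. It stands on the rollers 140 to 200 mm up the lane and rolls freely along station y. Home against stop and fence its origin is at point bay.
- plate (a point): Middle of the inner face of the guide's upright plate on the bar's inner end: 110 mm along y, 46 mm high. Sliding the guide in makes it push the carton (about 5 N) to the fence; on the mark it stands 2 mm off a carton that touches the fence.
- mark (a point): Point on the bar's top, mid-width, on the full-width black line across the bar (short ticks beside it are 10 mm apart). The guide is on its mark when the line meets the bracket's outer edge, that is when this point is at point index.
- index (a point): Fixed: middle of the bracket's outer edge (robot's side) at the bar's top: station x -136 mm, y 0, height 76 mm. The bracket's two cheeks stand beside the bar at x -107 to -135 mm, up to 109 mm.
- guide: Side guide: steel flat bar, 36 mm wide, 12 thick, top at 76 mm, sliding along station x at y = 0 through a bracket; on its outer end an upright black handle: 10 mm thick (x), 30 wide (y), 70 tall. Origin: middle of the handle's foot on the bar's top; axes as the station's. Handle at station x -218 mm parked (start), -188 on the mark, -182 at the inner stop. Nothing on the handle's robot side.
- handle_top (a point): Middle of the handle's top end, 146 mm high. The handle is polished plastic (friction about 0.2): lightly gripped, the pads slide up and down its faces while they hold it along station x. A return spring always pulls the guide back out toward the robot, to its parked place, with 1.5 to 2 N, until the cam lever locks it.
- cam_lever (a joint): Angle (rad) of the cam lever on the bracket: 0 fully closed (its stop), start 0.56 to 0.66, free end raised. Friction keeps it where it is left. Pressing the free end straight down closes it, with 3 to 5 N at first, 10 to 20 N as its cam bites the bar, then it passes over centre and locks it. Meanwhile the bead pushes the finger back toward the robot with up to 15 N.
- pivot (a point): Axis of the cam lever: along station y, at station x -121 mm, y 0, height 98 mm. The lever points from here to the robot, over the bar, 56 mm to its free end.
- lever_tip (a point): Centre of the lever's free end, a cross bead 8 mm thick, 28 mm long (y). Height 116 to 122 mm raised, 85 mm closed; station x -172 to -177 mm all the way. With the guide on its mark the bead lies beside the handle's inner face, 2 to 7 mm off: the finger on that side of the handle, lowered along the handle, lands on it. Slide the guide in with that finger's end above 127 mm.
- tape_roll: Bystander, loose: roll of packing tape, 96 mm diameter, 45 mm high, lying on the table. Origin under its centre.
- beaker: Bystander, loose: steel beaker, 68 mm diameter, 85 mm high. Origin under its centre.
- sanitiser: Bystander, loose: white plastic bottle, 64 mm diameter, 165 mm high. Origin under its centre.
- pomelo: Bystander, loose: large green pomelo, 140 mm diameter, 140 mm high. Origin under its centre.
- toothbrush: Bystander, loose: toothbrush for cleaning fruit, 190 mm long along its x, lying on the table. Origin under its middle.

How it is judged (in metres and radians):
On the way, in this order (a step that is already met when the one before it is completed fails the run):
1. the carton is home in the bay against the end stop (within 10 mm), at rest, with the guide still drawn back (y of carton in the frame of station between -0.004 and 0.01 m and z of carton in the frame of station between 0.051 and 0.06 m and linear speed of carton below 0.02 m/s and x of mark in the frame of station below -0.156 m), for 0.2 s.
2. the guide is held by its handle on the mark (within 5 mm) while the lever is still open (x of mark in the frame of station between -0.141 and -0.131 m and value of joint cam_lever above 0.3 rad and contact force between the fingers and guide above 1 N), for 0.2 s.
At the end, for the whole second after the job is handed in: Carton on the rollers, at rest, within 10 mm of the end stop, 8 mm of its place by the fence, square within 0.06 rad; guide within 5 mm of its mark; lever within 0.06 rad of closed; fingers pressing on the handle with over 3 N; every bystander within 20 mm of its start (y of carton in the frame of station between -0.004 and 0.01 m and z of carton in the frame of station between 0.051 and 0.06 m and x of mark in the frame of station between -0.141 and -0.131 m and x of carton in the frame of station between -0.008 and 0.008 m and angle between the y axis of carton and the y axis of station, either way round below 0.06 rad and linear speed of carton below 0.02 m/s and value of joint cam_lever below 0.06 rad and contact force between the fingers and guide above 3 N and distance of each of tape_roll, beaker, sanitiser, pomelo, toothbrush from where it was at the start of the episode below 0.02 m); the arm keeps its last pose, push and grip.
It fails at once if a bystander is moved by more than 20 mm or knocked over (distance of any of tape_roll, beaker, sanitiser, pomelo, toothbrush from where it was at the start of the episode above 0.02 m or angle between any of beaker, sanitiser, tape_roll's own z axis and vertical above 0.5 rad).
It fails at once if the lever is closed while the guide is off its mark (value of joint cam_lever below 0.06 rad and x of mark in the frame of station below -0.146 m).
It fails at once if the fruit or carton is pressed hard by the fingers (over 40 N) (contact force between the fingers and carton above 40 N).
It also fails if it takes over 54 s, if anything falls off the work surface, if the arm or the gripper's body presses on something with over 40 N, if the wrist force passes 120 N, or if a joint passes its speed limit or range.

## Working session

There is one attempt and no reset: what is moved stays moved. The work goes in short steps, Python scripts to look and compute and a tool call to move; the robot and the scene stay as the last step left them, time stands still between calls to the robot, and variables do not carry over. Pictures are saved under pics/ and viewed, at most 10 in all, crops included, and the job is handed in when it is done.

Besides the shell and the picture viewer there is one more tool, called after "Call:" as name(argument=value, ...), one argument or row to a line, values as JSON. drive_tool: Moves the arm, as the interface text tells. Its arguments: {"type":"object","properties":{"increments":{"type":"array"},"squeeze":{"type":"number"}},"required":["increments"]}

```bash
ls; mkdir -p pics
cat > h.py <<'E'
import numpy as np, cv2
from plant import r, capture, camera_model, job
def snap(n,f):
    m=camera_model(n); im=capture(n); cv2.imwrite(f'pics/{f}.png',im[:,:,::-1]); return im,m
def proj(m,P):
    R=cv2.Rodrigues(np.array(m['rvec'],float))[0]; c=np.atleast_2d(P)@R.T+np.array(m['tvec']).ravel()
    s=c[:,:2]/c[:,2:]; s=s*(1+m['k1']*(s**2).sum(1,keepdims=True)); K=np.array(m['camera_matrix'])
    return s@K[:2,:2].T+K[:2,2]
def ray(m,uv,z):
    K=np.array(m['camera_matrix']); R=cv2.Rodrigues(np.array(m['rvec'],float))[0]; t=np.array(m['tvec']).ravel()
    d=(np.array(uv,float)-K[:2,2])/np.array([K[0,0],K[1,1]]); s=d.copy()
    for _ in range(20): s=d/(1+m['k1']*(s@s))
    v=R.T@np.array([s[0],s[1],1]); o=-R.T@t; return o+v*(z-o[2])/v[2]
E
python3 - <<'E'
from h import *
s,m=snap('scene','scene0'); d,m2=snap('side','side0')
for q in (m,m2): 
    R=cv2.Rodrigues(np.array(q['rvec'],float))[0]; print(-R.T@np.array(q['tvec']).ravel(), q['k1'], np.array(q['camera_matrix'])[0,0])
for n,i in(('scene0',s),('side0',d)): cv2.imwrite(f'pics/{n}b.png',cv2.resize(i[:,:,::-1],(800,600),interpolation=cv2.INTER_CUBIC))
print(r.get_state())
E
```

```text
pics
[ 1.13448123 -0.70652085  0.69249218] -0.030267465421267837 348.55242025754586
[0.45378886 0.55807269 0.74198186] 0.017671225114891505 350.0811096041232
{'time_s': 0.1, 'joints': array([ 8.62924432e+01,  2.05889033e+01,  6.37990243e-01, -1.82776560e-02,
       -7.01365732e+01, -1.65058480e+01]), 'qd': array([ 0.08755137, -0.10093255,  0.18961772, -0.0062996 , -0.00604139,
        0.00774681]), 'joint_torque': array([-1.09176755e-03, -5.84167671e+01,  2.93749416e+01,  7.01537266e+00,
        1.00962451e-02, -4.99862654e-05]), 'tcp_pos': array([0.23311038, 0.63300572, 0.23668908]), 'eef_rot': array([ 1.79911237e+02, -8.38353127e-03, -2.02196218e+01]), 'contact_force': array([-0.15051042, -0.31061129,  0.62402017]), 'moment': array([ 0.0105808 , -0.03325124,  0.05987694]), 'gripper_force': 0.0, 'gripper_width': 0.08774563838388577}
```

View pics/scene0b.png

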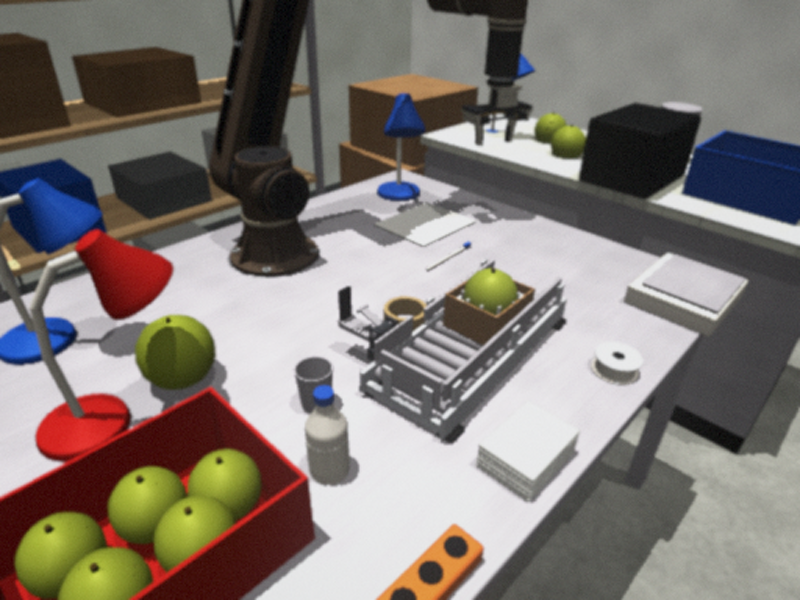

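View pics/side0b.png

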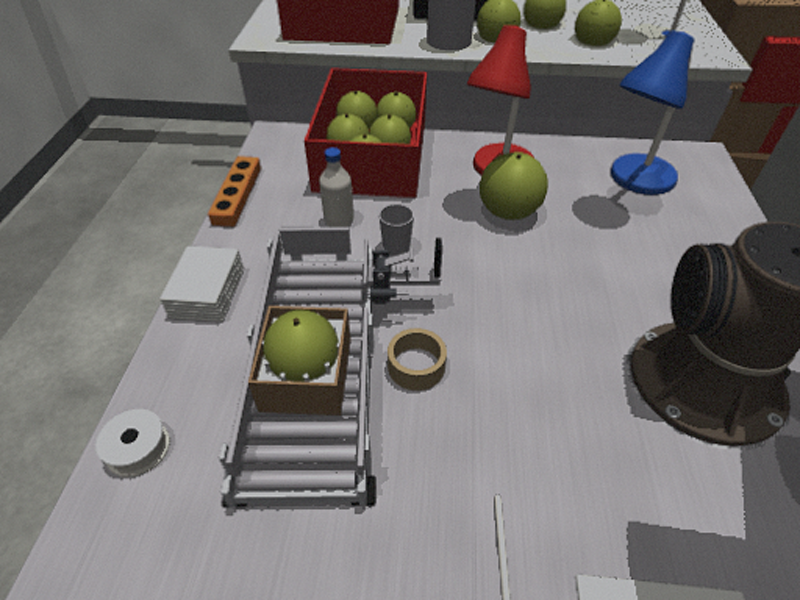

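The side view shows the lane with the bay at the far end, the handle at (438,258), the carton at (300,350), and the tape and beaker close to the station. I'll enlarge both views to fit the station pose.

Run:
```python
import cv2
a=cv2.imread('pics/side0.png'); b=cv2.imread('pics/scene0.png')
cv2.imwrite('pics/c1.png',cv2.resize(a[140:330,140:290],(600,600*190//150))[:600] if 0 else cv2.resize(a[140:260,140:300],None,fx=5,fy=5,interpolation=cv2.INTER_CUBIC))
cv2.imwrite('pics/c2.png',cv2.resize(b[165:285,205:365],None,fx=5,fy=5,interpolation=cv2.INTER_CUBIC))
```

```text
(no output)
```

View pics/c1.png

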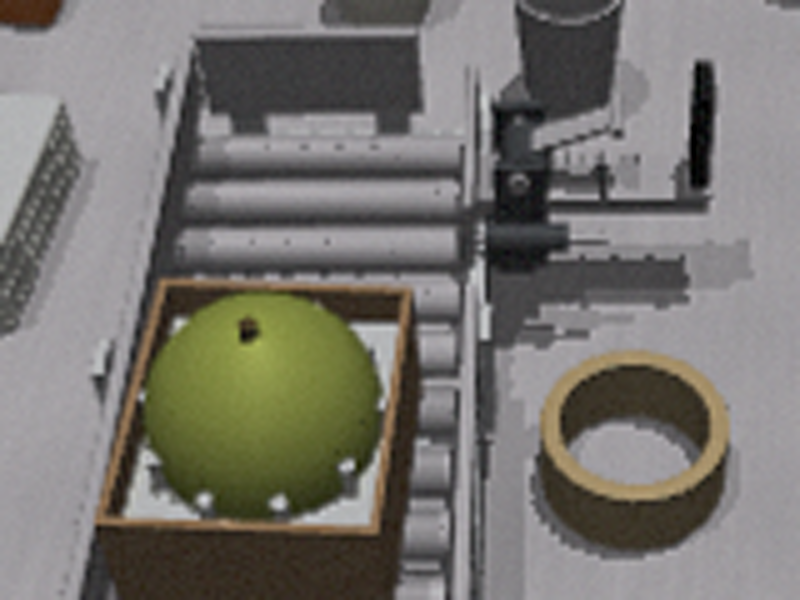

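View pics/c2.png

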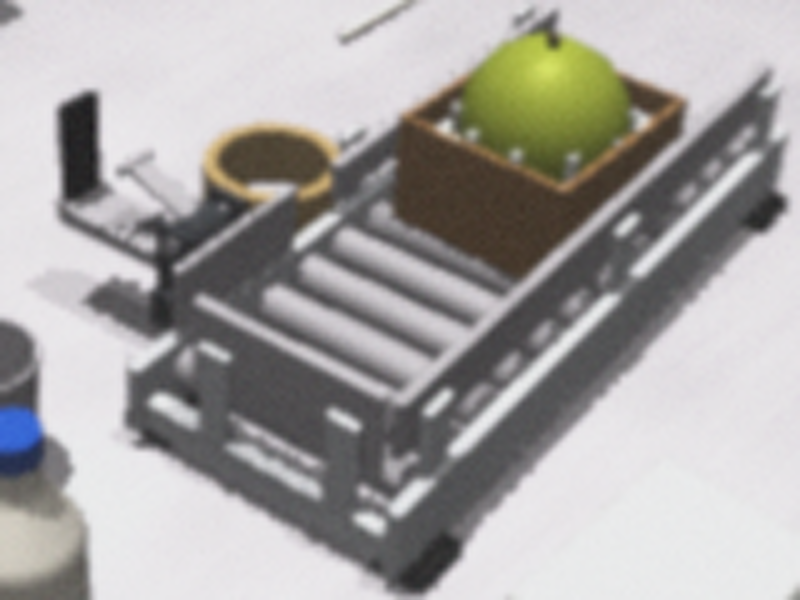

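Side crop: handle top at about (704,63), bead (617,112), stop's top edge at row 38, fence top from (190,45) down. Scene crop: handle top (80,97), bead (136,163), fence top ends (393,398) and (768,72).

Run:
```python
from h import *
from scipy.optimize import least_squares
ms,md=camera_model('scene'),camera_model('side')
S=lambda u,v:np.array([u/5+205,v/5+165]); D=lambda u,v:np.array([u/5+140,v/5+140])
obs=[(md,(-.218,0,.146),D(704,63),1),(ms,(-.218,0,.146),S(80,97),1),(md,(-.1745,0,.119),D(617,112),1),(ms,(-.1745,0,.119),S(136,163),1),
(ms,(.06,-.07,.112),S(393,398),.6),(ms,(.06,.37,.112),S(768,72),.6),(md,(.06,-.07,.112),D(190,45),.6)]
def W(p,P): c,s=np.cos(p[2]),np.sin(p[2]); return np.array([p[0]+c*P[0]-s*P[1],p[1]+s*P[0]+c*P[1],P[2]])
f=lambda p:np.concatenate([w*(proj(m,W(p,P))[0]-u) for m,P,u,w in obs])
r0=least_squares(f,[.65,.2,0],loss='soft_l1'); p=r0.x; print(p,np.degrees(p[2])); print(f(p).reshape(-1,2).round(1))
# carton rim corners, z=.13
cam=np.array([ray(md,D(*q),.130)[:2] for q in [(165,283),(410,292),(375,528),(103,520)]])
c,s=np.cos(p[2]),np.sin(p[2]); R=np.array([[c,-s],[s,c]])
print('carton st',((cam-p[:2])@R).round(4), ((cam-p[:2])@R).mean(0))
for n,P in dict(handle=(-.218,0,.146),bay=(0,0,.055),cart=(0,.17,.13),rail=(-.094,.1,.1)).items(): print(n,W(p,P))
for n,q,z in (('tape',D(635,425),.045),('beak',D(570,3),.085)): a=ray(md,q,z); print(n,a,(a[:2]-p[:2])@R)
np.save('p.npy',p)
```

```text
[ 0.66496434 -0.11343373  0.09419819] 5.397158521661583
[[-1.2  2.1]
 [-0.6 -0.2]
 [-0.8  0.2]
 [-0.8 -0.7]
 [-0.6  0. ]
 [-0.3 -1.5]
 [-0.1 -0.8]]
carton st [[ 0.0402  0.1306]
 [-0.0758  0.1368]
 [-0.0686  0.2699]
 [ 0.0459  0.2652]] [-0.01458796  0.20060111]
handle [ 0.44793082 -0.13393858  0.146     ]
bay [ 0.66496434 -0.11343373  0.055     ]
cart [0.64897432 0.0558126  0.13      ]
rail [ 0.56197519 -0.02271861  0.1       ]
tape [0.46791487 0.01901633 0.045     ] [-0.18371777  0.15039713]
beak [ 0.5256185 -0.2616133  0.085    ] [-0.15266568 -0.13441591]
```

```bash
cat >> h.py <<'E'
p=np.load('p.npy')
def W(P): c,s=np.cos(p[2]),np.sin(p[2]); return np.array([p[0]+c*P[0]-s*P[1],p[1]+s*P[0]+c*P[1],P[2]])
def st(w): c,s=np.cos(p[2]),np.sin(p[2]); d=np.array(w)[:2]-p[:2]; return np.array([c*d[0]+s*d[1],-s*d[0]+c*d[1],w[2]])
def inc(P):
    from scipy.spatial.transform import Rotation as Ro
    s=r.get_state(); R=Ro.from_euler('xyz',s['eef_rot'],degrees=True).as_matrix()
    yaw=s['eef_rot'][2]; ty=np.degrees(p[2])-90
    print('st now',st(s['tcp_pos']).round(4),'yaw err',ty-yaw,'inc',(R.T@(W(P)-s['tcp_pos'])/.12).round(3),'turn',round(-(ty-yaw)/360,4),'t',s['time_s'])
E
python3 -c "
from h import *
inc((-.01,.31,.238)); print(W((-.01,.31,.238)))"
```

```text
st now [-0.3597  0.7837  0.2367] yaw err -64.38321970649949 inc [ 4.335  2.3   -0.007] turn 0.1788 t 0.1
[0.62585041 0.19425133 0.238     ]
```

Call:
drive_tool(
  increments=[
    [[0,0.4,0.2,0,0.029],[0,0.8,0.42,0,0.058],[0,1.0,0.53,0,0.087],[0,1.0,0.53,0,0.116],[0,1.0,0.53,0,0.145]],
  ],
  squeeze=10,
)

```text
time_s: 0.72
tcp_pos: [0.3242, 0.5316, 0.2373]
eef_rot: [180.0, -0.0, -72.8]
contact_force: [-0.0, 0.5, 0.2]
gripper_width: 0.0458
gripper_force: 0.0
```

```bash
python3 -c "
from h import *
inc((-.01,.31,.238))"
```

```text
st now [-0.2785  0.6742  0.2373] yaw err -11.783588380548125 inc [ 3.428 -1.571 -0.005] turn 0.0327 t 0.725
```

Call:
drive_tool(
  increments=[
    [[0,0.45,-0.2,0,0.0327],[0,0.9,-0.4,0,0.0327],[0,1.0,-0.45,0,0.0327]],
  ],
)

```text
time_s: 1.1
tcp_pos: [0.413, 0.4316, 0.2373]
eef_rot: [180.0, -0.0, -84.3]
contact_force: [0.3, 0.0, -1.1]
gripper_width: 0.0439
gripper_force: 0.0
```

```bash
python3 -c "
from h import *
inc((-.01,.31,.238))"
```

```text
st now [-0.1996  0.5664  0.2373] yaw err -0.25665292073331614 inc [ 2.143 -1.57  -0.005] turn 0.0007 t 1.1
```

Call:
drive_tool(
  increments=[
    [[0,0.4,-0.3,0,0],[0,0.8,-0.6,0,0],[0,1.0,-0.75,0,0]],
  ],
)

```text
time_s: 1.48
tcp_pos: [0.5145, 0.3222, 0.2373]
eef_rot: [180.0, -0.0, -84.3]
contact_force: [0.7, 0.9, -0.5]
gripper_width: 0.0435
gripper_force: 0.0
```

Call:
drive_tool(
  increments=[
    [[0,0.4,-0.3,0,0],[0,0.8,-0.6,0,0],[0,1.0,-0.75,0,0],[0,1.0,-0.75,0,0]],
  ],
)

```text
time_s: 1.98
tcp_pos: [0.6159, 0.2122, 0.2366]
eef_rot: [179.9, -0.0, -84.3]
contact_force: [0.1, 0.1, -0.0]
gripper_width: 0.044
gripper_force: 0.0
```

```bash
python3 -c "
from h import *
inc((-.01,.305,.121)); im,m=snap('side','side1'); cv2.imwrite('pics/c3.png',cv2.resize(im[100:340,120:320,::-1],None,fx=2.5,fy=2.5,interpolation=cv2.INTER_CUBIC))"
```

```text
st now [-0.0182  0.3288  0.2366] yaw err -0.2655499783843851 inc [ 0.198 -0.068  0.964] turn 0.0007 t 1.975
```

View pics/c3.png

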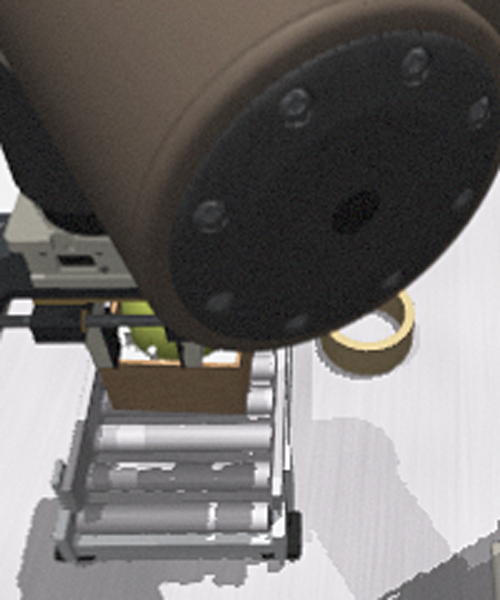

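The arm hides most of the side view. The fingers sit above and behind the carton's near wall, so I descend here.

Call:
drive_tool(
  increments=[
    [[0,0.05,-0.03,0.4,0.0007],[0,0.05,-0.03,0.75,0.0007],[0,0.05,-0.03,0.96,0.0007],[0,0.05,-0.03,0.96,0.0007]],
  ],
)

```text
time_s: 2.52
tcp_pos: [0.6173, 0.2086, 0.1203]
eef_rot: [179.8, -0.1, -84.4]
contact_force: [-0.0, 0.4, 1.1]
gripper_width: 0.0438
gripper_force: 0.0
```

```bash
python3 -c "
from h import *
inc((-.01,.285,.121)); inc((-.015,.08,.121)); im,m=snap('wrist','w1')"
```

```text
st now [-0.0172  0.3251  0.1203] yaw err -0.24325144704026513 inc [ 0.334 -0.059 -0.006] turn 0.0007 t 2.525
st now [-0.0172  0.3251  0.1203] yaw err -0.24325144704026513 inc [ 2.042e+00 -1.000e-02 -2.000e-03] turn 0.0007 t 2.525
```

View pics/w1.png

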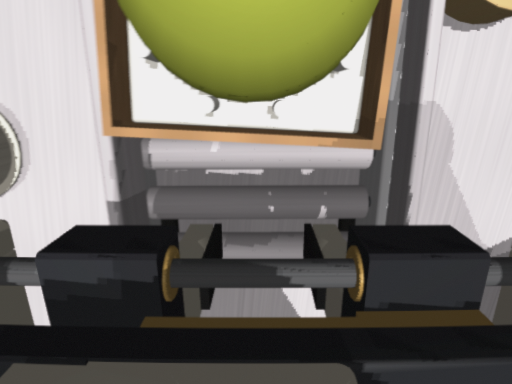

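The carton rim spans columns 107–385 and the fingers 180–345, so they are centred behind the wall. Pushing starts slowly.

Call:
drive_tool(
  increments=[
    [[0,0.12,0,0,0],[0,0.2,0,0,0],[0,0.26,0,0,0],[0,0.32,0,0,0],[0,0.38,0,0,0]],
  ],
)

```text
time_s: 3.2
tcp_pos: [0.6238, 0.1623, 0.1226]
eef_rot: [-180.0, 0.0, -84.5]
contact_force: [-1.6, 2.1, 0.5]
gripper_width: 0.0434
gripper_force: 0.6
```

Call:
drive_tool(
  increments=[
    [[0,0.06,0,0,0],[0,0.13,0,0,0],[0,0.2,0,0,0],[0,0.27,0,0,0],[0,0.34,0,0,0]],
  ],
)

```text
time_s: 3.82
tcp_pos: [0.6278, 0.1215, 0.1224]
eef_rot: [-180.0, 0.0, -84.4]
contact_force: [1.0, 1.2, 1.0]
gripper_width: 0.0441
gripper_force: 0.7
```

Call:
drive_tool(
  increments=[
    [[0,0.08,0,0,0],[0,0.16,0,0,0],[0,0.24,0,0,0],[0,0.32,0,0,0],[0,0.4,0,0,0]],
  ],
)

```text
time_s: 4.45
tcp_pos: [0.6323, 0.0736, 0.1223]
eef_rot: [180.0, 0.0, -84.4]
contact_force: [1.5, 0.6, -0.4]
gripper_width: 0.0438
gripper_force: 0.7
```

Call:
drive_tool(
  increments=[
    [[0,0.08,0,0,0],[0,0.16,0,0,0],[0,0.24,0,0,0],[0,0.32,0,0,0],[0,0.4,0,0,0]],
  ],
)

```text
time_s: 5.08
tcp_pos: [0.6369, 0.0259, 0.1223]
eef_rot: [180.0, -0.0, -84.4]
contact_force: [1.9, 1.5, -0.4]
gripper_width: 0.0439
gripper_force: 0.6
```

```bash
python3 -c "
from h import *
inc((-.015,.08,.121))
s=r.get_state();print(s['contact_force']); im,m=snap('wrist','w2')"
```

```text
st now [-0.0149  0.1413  0.1223] yaw err -0.1635774696530632 inc [0.511 0.002 0.011] turn 0.0005 t 5.075
[ 1.87809911  1.50244312 -0.42514669]
```

View pics/w2.png

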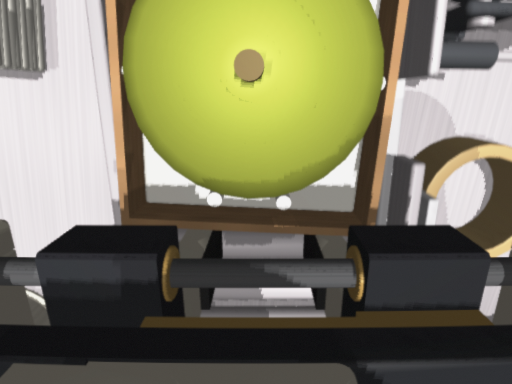

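The carton's wall (row 225) is on the fingers and square. I'll continue for about 60 mm more, slowing down.

Call:
drive_tool(
  increments=[
    [[0,0.07,0,0,0],[0,0.13,0,0,0],[0,0.19,0,0,0],[0,0.25,0,0,0],[0,0.3,0,0,0]],
  ],
)

```text
time_s: 5.75
tcp_pos: [0.6402, -0.0099, 0.1223]
eef_rot: [180.0, -0.0, -84.4]
contact_force: [-0.6, 0.9, -0.3]
gripper_width: 0.0438
gripper_force: 0.5
```

Call:
drive_tool(
  increments=[
    [[0,0.03,0,0,0],[0,0.06,0,0,0],[0,0.09,0,0,0],[0,0.12,0,0,0],[0,0.15,0,0,0]],
  ],
)

```text
time_s: 6.38
tcp_pos: [0.6418, -0.027, 0.1223]
eef_rot: [180.0, 0.0, -84.5]
contact_force: [-6.3, 13.2, 5.8]
gripper_width: 0.044
gripper_force: 6.6
```

```bash
python3 -c "
from h import *
inc((-.015,.08,.121))"
```

```text
st now [-0.0149  0.0882  0.1223] yaw err -0.1435838626341024 inc [0.069 0.001 0.01 ] turn 0.0004 t 6.375
```

Call:
drive_tool(
  increments=[
    [[0,0.0,0,0,0],[0,0.02,0,0,0]],
  ],
)

```text
time_s: 6.62
tcp_pos: [0.6412, -0.0277, 0.1222]
eef_rot: [179.9, 0.2, -84.5]
contact_force: [-8.2, 17.5, 7.1]
gripper_width: 0.0436
gripper_force: 8.7
```

```bash
python3 -c "
from h import *
inc((-.015,.08,.121)); s=r.get_state();print(s['contact_force'],s['gripper_force'])
im,m=snap('scene','s2'); cv2.imwrite('pics/s2b.png',cv2.resize(im[125:285,190:370,::-1],None,fx=3.7,fy=3.7,interpolation=cv2.INTER_CUBIC))"
```

```text
st now [-0.0156  0.0876  0.1222] yaw err -0.10759440876149995 inc [ 0.063 -0.005  0.01 ] turn 0.0003 t 6.625
[-8.21013055 17.47837454  7.08656385] 8.748805839568377
```

View pics/s2b.png

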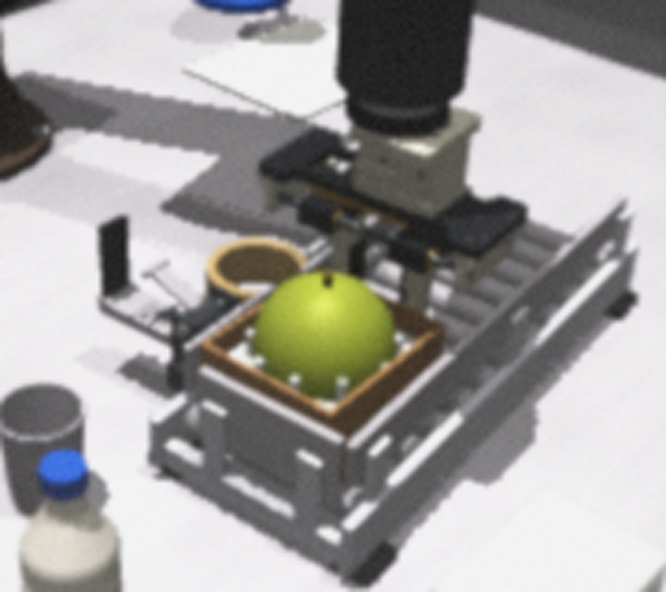

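The carton stands against the stop with its front rim right along the end plate. I back off gently and lift.

Call:
drive_tool(
  increments=[
    [[0,-0.03,0,0,0],[0,-0.1,0,0,0],[0,-0.25,0,0,0],[0,-0.25,0,-0.4,0],[0,-0.25,0,-0.5,0]],
  ],
)

```text
time_s: 7.3
tcp_pos: [0.6411, 0.0014, 0.1857]
eef_rot: [-179.7, -0.0, -84.4]
contact_force: [1.1, -0.3, 0.0]
gripper_width: 0.0438
gripper_force: 0.0
```

Call:
drive_tool(
  increments=[
    [[0,0,0,-0.2,0],[0,0,0.5,-0.2,0],[0,0,1.0,-0.2,0],[0,0,1.0,-0.2,0]],
  ],
)

```text
time_s: 7.8
tcp_pos: [0.516, -0.0116, 0.2066]
eef_rot: [180.0, 0.0, -84.4]
contact_force: [1.2, -0.6, 1.5]
gripper_width: 0.0438
gripper_force: 0.0
```

```bash
python3 -c "
from h import *
inc((-.218,0,.2)); im,m=snap('wrist','w3')
im,m=snap('side','side3')
cv2.imwrite('pics/c4.png',cv2.resize(im[140:260,140:300,::-1],None,fx=5,fy=5,interpolation=cv2.INTER_CUBIC))"
```

```text
st now [-0.1387  0.1154  0.2066] yaw err -0.1834775164388418 inc [0.959 0.664 0.055] turn 0.0005 t 7.8
```

View pics/w3.png

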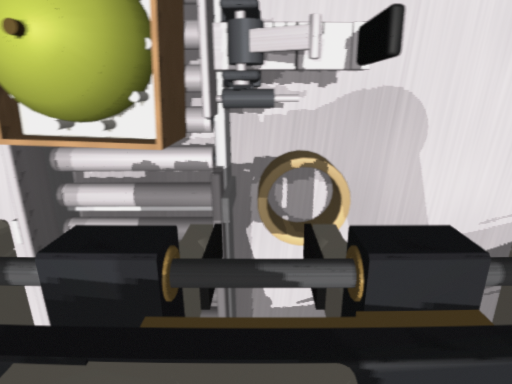

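The wrist view shows the handle's top end around (397,26), the bead at (316,35), the carton's near rim at row ~144 and the bracket cheek ends; I'll measure with these.

```bash
python3 -c "
from h import *
m=camera_model('wrist')
for n,q,z in (('htop',(397,26),.146),('bead',(316,35),.121),('cartL',(3,144),.13),('cartR',(163,148),.13),('tape',(304,198),.045)): print(n,st(ray(m,q,z)).round(4))
print(proj(m,[W((x,y,.146)) for x in(-.223,-.213) for y in (-.015,.015)]).round(0))
R=cv2.Rodrigues(np.array(m['rvec'],float))[0];print(st(-R.T@np.array(m['tvec']).ravel()))
im=cv2.imread('pics/w3.png'); cv2.imwrite('pics/c5.png',cv2.resize(im[0:100,215:425],None,fx=3.8,fy=3.8,interpolation=cv2.INTER_CUBIC))
"
```

```text
htop [-2.148e-01  1.000e-04  1.460e-01]
bead [-0.17    0.0016  0.121 ]
cartL [0.0539 0.0741 0.13  ]
cartR [-0.0634  0.0773  0.13  ]
tape [-0.1764  0.1421  0.045 ]
[[413.  -1.]
 [408.  52.]
 [397.  -2.]
 [392.  52.]]
[-0.1344289   0.04059654  0.35490758]
```

View pics/c5.png

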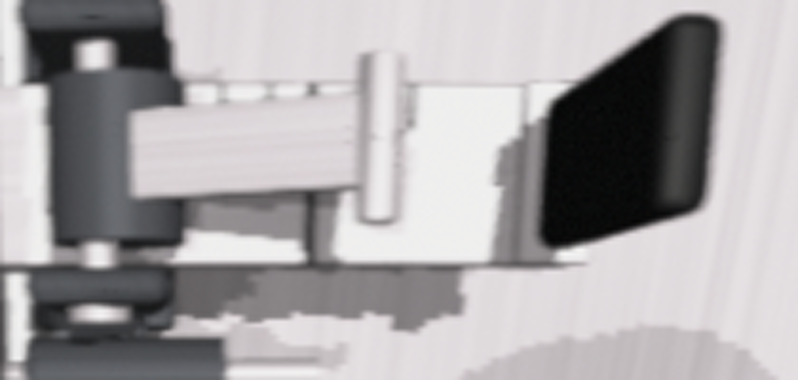

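```bash
python3 -c "
from h import *
m=camera_model('wrist')
for n,q,z in (('line',(215+313/3.8,175/3.8),.076),('htop',(397.1,29.5),.146),('barT',(215+450/3.8,83/3.8),.076),('barB',(215+450/3.8,265/3.8),.076)): print(n,st(ray(m,q,z)).round(4))
c,s=np.cos(p[2]),np.sin(p[2]); d=(.003,.001); p[0]+=c*d[0]-s*d[1]; p[1]+=s*d[0]+c*d[1]; np.save('p.npy',p)
inc((-.218,0,.2)); inc((-.218,0,.143))
"
```

```text
line [-0.162   0.0025  0.076 ]
htop [-0.2151  0.0021  0.146 ]
barT [-0.1903 -0.0158  0.076 ]
barB [-0.1924  0.0206  0.076 ]
st now [-0.1376  0.1147  0.2072] yaw err -0.2131201947345005 inc [0.953 0.674 0.058] turn 0.0006 t 7.9
st now [-0.1376  0.1147  0.2072] yaw err -0.2131201947345005 inc [0.953 0.675 0.533] turn 0.0006 t 7.9
```

The arm moved about 4 mm between that image and the camera-model call. The x offset was therefore false, so I undo it and keep the 2 mm in y.

```bash
python3 -c "
from h import *
c,s=np.cos(p[2]),np.sin(p[2]); d=(-.003,.001); p[0]+=c*d[0]-s*d[1]; p[1]+=s*d[0]+c*d[1]; np.save('p.npy',p)
inc((-.218,0,.2)); inc((-.218,0,.143))
"
```

```text
st now [-0.1346  0.1137  0.2072] yaw err -0.2131201947345005 inc [0.945 0.699 0.058] turn 0.0006 t 7.9
st now [-0.1346  0.1137  0.2072] yaw err -0.2131201947345005 inc [0.945 0.7   0.533] turn 0.0006 t 7.9
```

Call:
drive_tool(
  increments=[
    [[0,0.4,0.3,0,0.0006],[0,0.8,0.6,0,0.0006],[0,0.945,0.7,0,0.0006],[0,0.945,0.7,0,0.0006],[0,0.945,0.7,0,0.0006]],
  ],
)

```text
time_s: 8.52
tcp_pos: [0.4485, -0.1321, 0.2063]
eef_rot: [-180.0, -0.0, -84.7]
contact_force: [-0.2, 0.6, 0.3]
gripper_width: 0.0437
gripper_force: 0.0
```

```bash
python3 -c "
from h import *
inc((-.218,0,.143));print(r.get_state()['contact_force'])
"
```

```text
st now [-2.172e-01 -2.000e-04  2.063e-01] yaw err 0.059767296441407325 inc [-0.002  0.007  0.528] turn -0.0002 t 8.525
[-0.1728558   0.60889411  0.25328211]
```

Call:
drive_tool(
  increments=[
    [[0,0,0,0.25,0],[0,0,0,0.45,0],[0,0,0,0.525,0],[0,0,0,0.525,0]],
  ],
  squeeze=8,
)

```text
time_s: 9.02
tcp_pos: [0.4478, -0.132, 0.1431]
eef_rot: [179.9, -0.0, -84.6]
contact_force: [0.7, -0.3, 0.7]
gripper_width: 0.0439
gripper_force: 0.0
```

Call:
drive_tool(
  increments=[
    [[-1,0,0,0,0],[-1,0,0,0,0],[-1,0,0,0,0],[-1,0,0,0,0]],
  ],
)

```text
time_s: 9.52
tcp_pos: [0.4472, -0.1325, 0.1436]
eef_rot: [180.0, 0.0, -84.7]
contact_force: [-0.7, 0.2, 1.9]
gripper_width: 0.0103
gripper_force: 7.9
```

```bash
python3 -c "
from h import *
inc((-.218,0,.143));print(r.get_state()['contact_force'])
"
```

```text
st now [-0.2186 -0.0005  0.1436] yaw err 0.05730240781701923 inc [-0.004 -0.005  0.005] turn -0.0002 t 9.525
[-0.72395435  0.23372982  1.92448618]
```

Gripped (10.3 mm). Next I probe the parked stop toward the robot to get the reference position.

Call:
drive_tool(
  increments=[
    [[-1,0,0.02,0,0],[-1,0,0.04,0,0],[-1,0,0.04,0,0]],
  ],
)

```text
time_s: 9.9
tcp_pos: [0.4459, -0.1324, 0.1442]
eef_rot: [-179.6, -0.0, -84.6]
contact_force: [8.4, -0.4, -4.5]
gripper_width: 0.0099
gripper_force: 8.0
```

```bash
python3 -c "
from h import *
inc((-.218,0,.143));s=r.get_state();print(s['contact_force'],s['gripper_force'],s['gripper_width'])
"
```

```text
st now [-0.2199 -0.0003  0.1442] yaw err 0.0049354064089897065 inc [-0.003 -0.016  0.01 ] turn -0.0 t 9.9
[ 8.4491608  -0.38485773 -4.46483255] 7.993990480899811 0.00987557059597465
```

Call:
drive_tool(
  increments=[
    [[-1,0,-0.03,0,0],[-1,0,-0.06,0,0],[-1,0,-0.1,0,0],[-1,0,-0.14,0,0],[-1,0,-0.18,0,0]],
  ],
  squeeze=14,
)

```text
time_s: 10.52
tcp_pos: [0.4642, -0.1307, 0.1441]
eef_rot: [-180.0, 0.0, -84.6]
contact_force: [-3.3, 3.8, 9.5]
gripper_width: 0.0098
gripper_force: 14.0
```

Call:
drive_tool(
  increments=[
    [[-1,0,-0.03,0,0],[-1,0,-0.06,0,0],[-1,0,-0.09,0,0],[-1,0,-0.105,0,0],[-1,0,-0.105,0,0]],
  ],
)

```text
time_s: 11.15
tcp_pos: [0.4743, -0.13, 0.1434]
eef_rot: [179.7, -0.0, -84.7]
contact_force: [-8.3, 2.1, 10.0]
gripper_width: 0.01
gripper_force: 14.0
```

```bash
python3 -c "
from h import *
inc((-.1892,0,.143));s=r.get_state();print(s['contact_force'],s['gripper_force'],s['gripper_width'],s['eef_rot'])
im,m=snap('scene','s5'); im,m=snap('side','d5')
"
```

```text
st now [-0.1914 -0.0006  0.1434] yaw err 0.06246494569165861 inc [-0.005 -0.018  0.003] turn -0.0002 t 11.15
[-8.25545702  2.11006664 10.02936326] 14.009771347045898 0.009999037349528226 [ 1.79745270e+02 -1.20758272e-03 -8.46653064e+01]
```

Call:
drive_tool(
  increments=[
    [[-1,0,-0.015,0,0],[-1,0,-0.025,0,0],[-1,0,-0.025,0,0]],
  ],
)

```text
time_s: 11.62
tcp_pos: [0.4771, -0.1297, 0.1434]
eef_rot: [179.7, 0.0, -84.7]
contact_force: [-8.6, 1.8, 11.3]
gripper_width: 0.0094
gripper_force: 14.0
```

```bash
python3 -c "
from h import *
inc((-.1892,0,.143));s=r.get_state();print(s['contact_force'],s['gripper_force'],s['moment'])
for n in('scene','side'):
  m=camera_model(n); print(n,proj(m,[W((-.188,0,.146)),W((-.218,0,.146)),W((-.174,-.012,.12)),W((-.166,0.018,.076)),W((-.136,0.018,.076)),W((-.06,.07,.13)),W((.06,.07,.13)),W((-.06,-.07,.13))]).round(1).tolist())
im,m=snap('scene','s6'); im,m=snap('side','d6')
def prof(f,a,b):
  im=cv2.imread(f'pics/{f}.png').astype(int).sum(2)//3; print(f); print(im[a[1]:b[1],a[0]:b[0]])
prof('side3',(255,170),(282,186)); prof('d6',(255,170),(282,186))
"
```

```text
st now [-0.1886 -0.0006  0.1434] yaw err 0.06322752839558632 inc [-0.005  0.005  0.003] turn -0.0002 t 11.625
[-8.60932157  1.78494085 11.29446623] 14.007936269044876 [0.67266587 3.20570723 0.10423307]
scene [[228.3, 187.3], [220.9, 183.9], [229.3, 198.1], [238.2, 206.8], [245.7, 210.5], [277.1, 197.3], [312.7, 213.0], [246.3, 219.7]]
side [[268.0, 155.3], [279.7, 155.2], [262.3, 159.8], [259.3, 179.5], [248.1, 179.5], [217.1, 179.0], [168.5, 179.1], [220.4, 143.0]]
side3
[[189 181 184  55  27  78  83  74  75  85 140 185 174 191 187 189 187 186
  191 186 190 187 149   0  10  16  37]
 [180 147 188  57  30  82  78  78  77  82 125 158 100 188 189 185 183 186
  187 187 188 158 140  18  11  18  57]
 [180 155 183  55  30  77  81  77  75  83 132 158 117 188 185 185 186 187
  185 185 173  97  82   9  20   2  56]
 [163 164 158  47  31  74  77  78  76  87 134 160 162 185 182 183 188 187
  186 182 100  92  94  12  22  20  54]
 [155 153 147  32  29  53  72  92 113 119 147 158 160 185 187 180 183 186
  185 169  99  96 115   3  17  10  56]
 [ 77  79  80  62  51  54  83  92 164 160 156 155 159 185 
[... 2297 characters left out ...]
 174 178 177 177 173]
 [ 61  60  61  62  58  61  61  62  63  61  50  54  53  53  69 131 179 176
  151 153 156 174 174 152 156 151 150]
 [ 62  63  65  61  57  64  64  62  59  60  63  62  65  63  79 155 154 151
  152 154 152 153 150 157 156 153 152]
 [ 92  91  90  92  87  91  91  92  94 104 104  92  98 100 102 142 156 154
  155 153 155 151 154 154 156 154 154]
 [159 160 155 157 159 158 157 163 159 179 182 161 160 159 162 160 156 153
  154 152 153 154 154 157 158 150 152]
 [155 160 152 154 156 155 154 154 153 150 153 155 154 156 161 159 159 154
  157 152 156 153 154 159 153 150 149]
 [156 156 155 153 156 155 153 154 153 153 153 152 155 154 159 157 157 154
  152 154 154 153 159 155 158 154 153]]
```

Image code shows the bar end moved 11.3 px against 11.2 expected for 30 mm, so the guide is on its mark. I now descend along the handle and watch x.

Call:
drive_tool(
  increments=[
    [[-1,0,0,0.02,0],[-1,0,0,0.04,0],[-1,0,0,0.06,0],[-1,0,0,0.08,0]],
  ],
  squeeze=18,
)

```text
time_s: 12.22
tcp_pos: [0.4773, -0.1303, 0.1344]
eef_rot: [179.8, -0.1, -84.6]
contact_force: [-9.8, -0.9, 17.7]
gripper_width: 0.0104
gripper_force: 19.1
```

```bash
python3 -c "
from h import *
inc((-.1892,0,.1));s=r.get_state();print(s['contact_force'],s['gripper_force'],s['gripper_width'])"
```

```text
st now [-0.1884 -0.0011  0.1344] yaw err 0.038019481434943714 inc [-0.01   0.005  0.287] turn -0.0001 t 12.225
[-9.81343336 -0.91731025 17.71525597] 19.05473794788122 0.01035839587260358
```

Call:
drive_tool(
  increments=[
    [[-1,0,0,0.025,0],[-1,0,0,0.05,0],[-1,0,0,0.075,0],[-1,0,0,0.1,0]],
  ],
)

```text
time_s: 12.72
tcp_pos: [0.4781, -0.1306, 0.1241]
eef_rot: [179.9, -0.1, -84.6]
contact_force: [-16.1, 0.7, 36.9]
gripper_width: 0.0102
gripper_force: 37.8
```

```bash
python3 -c "
from h import *
inc((-.1892,0,.1));s=r.get_state();print(s['contact_force'],s['gripper_force'],s['gripper_width'])"
```

```text
st now [-0.1877 -0.0015  0.1241] yaw err -0.020629489695778602 inc [-0.013  0.012  0.201] turn 0.0001 t 12.725
[-16.05804016   0.73993789  36.91868071] 37.7872896194458 0.010198003822586503
```

Call:
drive_tool(
  increments=[
    [[-1,0,0.01,0,0],[-1,0,0.01,0,0]],
  ],
  squeeze=6,
)

```text
time_s: 12.98
tcp_pos: [0.4781, -0.1305, 0.1238]
eef_rot: [180.0, -0.1, -84.6]
contact_force: [-7.3, -2.2, 21.1]
gripper_width: 0.0098
gripper_force: 20.5
```

```bash
python3 -c "
from h import *
inc((-.1892,0,.1));s=r.get_state();print(s['contact_force'],s['gripper_force'],s['gripper_width'],s['eef_rot'])
im,m=snap('side','d7');im,m=snap('scene','s7')
g=lambda f,a,b,c,d: print(f,'\n',cv2.imread(f'pics/{f}.png')[b:d,a:c].astype(int).sum(2)//3)
g('d7',262,178,275,182)
np.set_printoptions(linewidth=200)
g('s0' if 0 else 'scene0',222,190,248,208); g('s7',222,190,248,208)"
```

```text
st now [-0.1877 -0.0015  0.1238] yaw err -0.007007393584359534 inc [-0.013  0.013  0.198] turn 0.0 t 12.975
[-7.34333739 -2.24703799 21.09666785] 20.54789163172245 0.009811423296500397 [ 1.79993085e+02 -1.04905103e-01 -8.45958341e+01]
d7 
 [[ 81  77  63  88  67  54  55  61 118 189 180 182 182]
 [ 73  75  64  83  73  78  76  77 128 186 181 176 175]
 [ 65  61  64  55  56  55  52  69 155 180 175 150 151]
 [ 64  60  61  63  63  63  63  83 168 156 154 156 153]]
scene0 
 [[ 34  37 116 210 229 232 232 232 232 232 230 230 230 229 229 230 229 229 228 228 228 228 228 228 228 226]
 [ 37  43 116 210 231 231 232 234 232 231 231 232 232 229 230 230 230 230 229 229 228 227 229 228 226 226]
 [ 35  46 118 212 231 231 231 232 232 231 231 232 230 231 230 230 230 230 230 229 230 228 229 226 227 218]
 [ 36  42 116 211 231 233 232 232 232 231 232 230 230 229 232 231 231 231 230 228 229 229 226 224 219 201]
 [ 34  43 111 207 231 232 232 231 233 232 230 227 221 221 230 230 232 229 231 229 230 227 226 220 208 185]
 [ 39  40  96 186 227 232 233 233 229 226 219 206 195 194 224 231 231 230 230 227 227 227 224 2
[... 2528 characters left out ...]
  90  92 113 149 188 202 209 209 218 225 217 167 103  99]
 [217 206 161  85  36  46  57  55  49  64  74  85  89  94  91 106 138 173 198 214 228 231 224 167  90  59]
 [215 207 164  85  37  31  35  38  35  42  61  83  92  88  91  90 100 127 165 208 227 230 220 157  80  47]
 [215 210 165  83  37  32  34  29  30  33  55  91  91  92  90  86  90  96 119 158 197 216 205 146  76  38]
 [214 206 163  85  38  31  29  33  32  40  54  87  97 110 108  93  88  90  90 104 133 166 174 116  60  41]
 [213 204 162  85  38  33  36  35  38  56  68  82 108 147 137 110  97  90  90  91  98 105 113  77  46  41]
 [211 199 160  84  38  36  41  48  61  71  79  79  94 117 127 121 110  91  86  83  78  70  62  48  44  41]]
```

Call:
drive_tool(
  increments=[
    [[-1,0,0.005,0.025,0],[-1,0,0.01,0.05,0],[-1,0,0.01,0.075,0],[-1,0,0.01,0.1,0]],
  ],
)

```text
time_s: 13.58
tcp_pos: [0.4774, -0.1306, 0.1127]
eef_rot: [-180.0, -0.1, -84.6]
contact_force: [-6.2, -0.8, 22.9]
gripper_width: 0.0099
gripper_force: 22.2
```

```bash
python3 -c "
from h import *
inc((-.1892,0,.1));s=r.get_state();print(s['contact_force'],s['gripper_force'],s['gripper_width'])"
```

```text
st now [-0.1884 -0.0015  0.1127] yaw err -0.04922939464836418 inc [-0.013  0.007  0.106] turn 0.0001 t 13.575
[-6.15020744 -0.84266918 22.91502045] 22.205379903316498 0.00986602328521166
```

Smooth so far. Next down to about TCP z 0.10 and press.

Call:
drive_tool(
  increments=[
    [[-1,-0.005,0,0.03,0],[-1,-0.01,0,0.06,0],[-1,-0.01,0,0.085,0],[-1,-0.01,0,0.105,0]],
  ],
)

```text
time_s: 14.08
tcp_pos: [0.4781, -0.1294, 0.0992]
eef_rot: [-179.9, -0.1, -84.6]
contact_force: [-7.7, -1.1, 29.4]
gripper_width: 0.0104
gripper_force: 16.5
```

```bash
python3 -c "
from h import *
inc((-.1892,0,.1));s=r.get_state();print(s['contact_force'],s['gripper_force'],s['gripper_width'])"
```

```text
st now [-0.1875 -0.0003  0.0992] yaw err -0.01092017475168916 inc [-0.003  0.014 -0.007] turn 0.0 t 14.075
[-7.69169302 -1.09554727 29.43497347] 16.547921430319548 0.010396015314729735
```

Call:
drive_tool(
  increments=[
    [[-1,0,0.005,0.015,0],[-1,0,0.008,0.03,0],[-1,0,0.008,0.03,0]],
  ],
  squeeze=10,
)

```text
time_s: 14.45
tcp_pos: [0.4782, -0.1296, 0.0979]
eef_rot: [-179.7, -0.2, -84.5]
contact_force: [-10.1, -2.3, 39.0]
gripper_width: 0.0104
gripper_force: 25.7
```

```bash
python3 -c "
from h import *
inc((-.1892,0,.1));s=r.get_state();print(s['contact_force'],s['gripper_force'],s['gripper_width'])
im,m=snap('side','d8'); np.set_printoptions(linewidth=200)
print(cv2.imread('pics/d8.png')[178:182,262:275].astype(int).sum(2)//3)"
```

```text
st now [-0.1875 -0.0006  0.0979] yaw err -0.07642792528255882 inc [-0.005  0.014 -0.017] turn 0.0002 t 14.45
[-10.0690118   -2.29690228  39.04244314] 25.681097265332937 0.010443535490256178
[[ 82  81  66  88  71  59  55  54 121 188 183 181 185]
 [ 76  71  67  85  77  79  76  81 125 191 181 182 181]
 [ 62  60  63  58  62  54  54  77 158 182 179 176 176]
 [ 65  65  58  61  62  63  65  91 162 155 155 151 155]]
```

Call:
drive_tool(
  increments=[
    [[-1,0,0,-0.015,0],[-1,0,0,-0.015,0],[-1,0,0,-0.015,0]],
  ],
)

```text
time_s: 14.88
tcp_pos: [0.4782, -0.1294, 0.0986]
eef_rot: [-179.7, -0.1, -84.6]
contact_force: [-5.9, -2.1, 26.8]
gripper_width: 0.0101
gripper_force: 17.4
```

```bash
python3 -c "
from h import *
inc((-.1892,0,.1));s=r.get_state();print(s['contact_force'],s['gripper_force'])
np.set_printoptions(linewidth=200)
im,m=snap('side','d9'); 
print(proj(m,[W(q) for q in((-.06,.07,.13),(.06,.07,.13),(-.06,-.07,.13),(.06,-.07,.13))]).round(1).tolist())
d=im.astype(int); o=d[:,:,0]-d[:,:,2]  # red-blue
br=(o>25)&(d[:,:,0]>d[:,:,1]+12)
for c in (176,185,195,205,212): print(c,[int(v) for v in np.where(br[130:200,c])[0]+130])
for rr in (150,158,166,174,178): print(rr,[int(v) for v in np.where(br[rr,155:235])[0]+155])
"
```

```text
st now [-0.1875 -0.0003  0.0986] yaw err -0.03893338517420375 inc [-0.003  0.014 -0.012] turn 0.0001 t 14.875
[-5.93030529 -2.06642851 26.76401301] 17.35685328952968
[[217.1, 179.0], [168.5, 179.1], [220.4, 143.0], [176.6, 143.1]]
176 [149, 150, 151, 152, 153, 154, 155, 156, 157, 158, 180, 181, 184, 187]
185 [145, 180, 181, 183, 195, 196]
195 [180, 181]
205 [145, 180, 181, 183, 188, 191]
212 [144, 145, 180, 181, 194]
150 [176, 177, 218, 219, 220]
158 [175, 176, 219, 220]
166 [173, 174, 218, 219]
174 [171, 172, 218, 219]
178 [170, 171, 172, 217, 218]
```

```bash
python3 -c "
from h import *
m=camera_model('side')
print(proj(m,[W(q) for q in((0,-.07,.118),(.06,-.07,.112),(.06,-.07,.118),(-.06,-.07,.118))]).round(1).tolist())
np.set_printoptions(linewidth=220)
for f in('side0','side3','d6','d9'):
  im=cv2.imread(f'pics/{f}.png')[:,:,::-1].astype(int)
  print(f,'R190',im[138:152,190,0],'RB',(im[138:152,190,0]-im[138:152,190,2]),'near',(im[174:186,195,0]-im[174:186,195,2]))
s=cv2.imread('pics/s7.png'); print()
ms=camera_model('scene'); print(proj(ms,[W(q) for q in((-.06,-.07,.13),(.06,-.07,.13),(0,-.07,.13),(0,-.07,.118))]).round(1).tolist())
"
```

```text
[[199.0, 146.4], [177.7, 148.2], [177.3, 146.5], [220.7, 146.4]]
side0 R190 [160 164 160 158 160 163 157 142 159 106  51  65  61  63] RB [-3  0 -2 -3 -3  0  1 -1  0 -1  1  0  0  0] near [ 1 -2  0 -2 -2 -1 -1 -2  0 -1 -1 -2]
side3 R190 [190 190 192 190 191 191 159  84 136 144 146 148 151 149] RB [ 1 -3 -1 -2 -3 10 50 41 67 72 73 75 75 74] near [39 39 34 29 38 59 44 22 25 25 25 20]
d6 R190 [180 184 181 183 185 185 177 141 143 150 156 152 152 152] RB [-2 -1 -1 -2  0 -3  5 60 76 77 75 76 79 77] near [40 36 35 34 30 36 58 31 22 20 31 23]
d9 R190 [186 188 183 187 187 189 180 134 149 155 157 155 157 157] RB [ 2  0 -3 -1 -1 -2  6 64 77 77 78 78 80 79] near [41 43 39 36 27 40 56 31 22 19 25 24]

[[246.3, 219.7], [283.6, 238.7], [264.3, 228.9], [264.2, 232.5]]
```

The carton is square and about 3 mm from the stop. The guide is locked on its mark, the lever is bottomed and the grip is firm, so I hand in.

```bash
python3 -c "
from h import *
print(job.close_job())"
```

```text
the job is handed in; nothing more can be done
None
```

I handed the job in at about 15 s of the 54 s allowed. By my own measurements the carton is square and about 3 mm off the end stop. The guide is within about 2 mm of its mark, the lever is pressed down to its stop, and the handle is still gripped at about 17 N. The judge's verdict was not shown, and I did not re-measure the bystanders.

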